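# Load a pill box into the reader and latch its tray

### The job

Lay the teal pill box flat in the nest of the pill-box reader's open tray, then slide the tray in and press its front gently until the push-push latch catches. Take your hand away and make sure that the tray has stayed latched, and leave the other things on the bench where they are.

Things in the scene. Friction and masses are not known exactly. Their poses are not given: they have to be found in the camera images.
- teal_box_center (a point): Centre (half-way up) of the teal seven-day pill box, a closed rigid box with clear lids, 44 mm along its x, 150 mm along its y, 34 mm tall, about 0.1 to 0.2 kg. Lies flat on the bench to the left or right of the reader; grasp it across its 44 mm width. Either way round is right in the nest.
- white_box_center (a point): Centre of the white pill box, same size and kind as the teal one. Leave it alone.
- blue_box_center (a point): Centre of the navy blue pill box, same size and kind as the teal one. Leave it alone.
- reader: Pill-box reader, fixed: white housing 240 mm wide (y), 290 deep (x), 66 tall, clear window on top; from 137 mm behind its front face a grey hump up to 92 mm. Origin at bench level under the middle of its front face; x points into the housing (the way the tray is pushed), z up. Its slot leaves 10 mm above a box lying flat in the nest; a box riding on the nest's walls jams there.
- tray (a joint): How far the tray is out, in m: 0 if its panel touched the housing, starts at 0.122 to 0.13 (fully out). Slides easily (1 N), but over the last 34 to 48 mm a spring pushes back with 2 rising to 5 N. Latched and let go it rests anywhere from 0.006 to 0.021, by a latch setting unknown beforehand. Not pressed deep enough, or pressed again once latched, it springs out to 0.034 or more.
- press_pad (a point): Middle of the outer face of the tray's front panel (teal pad), moves with the tray, 28 mm above the bench; axes as the reader's: push along +x. The panel is 208 mm wide, 12 thick, from 6 to 50 mm above the bench. The latch catches about 5 mm deeper than the latched rest.
- reader_front (a point): Middle of the housing's front face, 33 mm above the bench. Inside, about 1 mm before the latch catches the tray meets a rubber buffer: the push needed climbs steeply from 6 N, the latch catches at 9 to 10 N, and half a millimetre further on it is solid. Feel for that and ease off: 12 to 14 N of push latches it, over 18 N strains the latch.
- nest (a point): Middle of the nest's floor in the tray, 10 mm above the bench, moves with the tray; axes as the reader's. The box's 150 mm side goes along y; 2.5 mm clear all round at the foot, walls 9 mm tall, leaning outwards, with 70 mm finger gaps in the middle of front and back. Panel's inner face 64 mm in front of this point, housing about 60 mm behind. Seated, the box's centre is 17 mm above it.
- amber_jar: Amber jar, 52 mm across, 85 mm tall, origin under its base. Leave it alone.
- white_bottle: White bottle, 48 mm across, 100 mm tall, origin under its base. Leave it alone.
- tape_roll: Roll of tape, 76 mm across, 19 mm tall, origin under its middle. Leave it alone.
- dose_cup: Small clear dosing cup, 44 mm across, 35 mm tall, origin under its base. Leave it alone.
Things that resemble listed ones, but are neither listed nor needed, are in the scene too. Leave any green or yellow look-alike of the part that bears teal_box_center alone.

How it is judged:
By the outcome, as a careful person would: the job done as asked, in the order asked, and still so for the second after the job is handed in, with the robot touching nothing.
It also fails if it takes over 64 s, if anything falls off the work surface, if the arm or the gripper's body presses on something with over 40 N, if the wrist force passes 120 N, or if a joint passes its speed limit or range.

### The arm

A 7-joint arm with a two-finger parallel gripper is mounted at the origin on the work surface. World frame = base frame: x ahead of the robot, y to its left, z up, the work surface at z = 0. Lengths are in m, angles in rad, forces in N, time in s.
With the tool pointing down it reaches from about 0.4 to 0.85 m from the base axis. Payload 4.5 kg.
Tool frame: the origin (TCP) lies at the very end of the fingers, on their centre line; the grasp point (between the pads) lies 19 mm behind it; z points along the fingers, y is the line along which they close (so a half turn about z gives the same grasp; the last joint's range is limited). The gripper opens to 88 mm and grips with 3 to 60 N. Pads are 18 mm wide; open, the fingers measure 123 mm over their backs; the gripper's body (75 mm by 187 mm) begins 45 mm behind the grasp point.
Start: joints at [-1.304, 0.689, -0.195, 1.565, 0.157, 0.902, -0.215], TCP at [0.144, 0.608, 0.239] pointing down, gripper open.
Joint ranges: [-3.01, 3.01], [-0.46, 2.08], [-1.47, 1.51], [0.13, 2.56], [-1, 4.14], [0.04, 2.09], [-2.66, 2.66]. Speed limits (rad/s): [2.57, 2.57, 3.14, 3.14, 3.14, 3.14, 3.14].

### API

Orientations are given as a unit quaternion [x, y, z, w].
In Python, from plant import r gives the robot as it stands. The module is installed in compiled form; this text tells all that it offers.
- The arm moves only by the tool step_arm, never from a script. Its argument "increments" is a list of rows, each a list of 2 entries, a list of its own where there are three numbers: the shift along the world's x, y, z in cm, then the turn, a rotation vector about the world's x, y, z in degrees. A call has exactly 10 rows; each row shifts and turns the commanded pose from where the row before left it; what a row does not reach is not made up. A row lasts 1/10 s, in which the tool goes at most 50 mm and 8.59 degrees, less where a joint would pass 70% of its speed; a pose out of reach is approached as far as the arm can. A call is refused whole if a number of a shift passes 5 or a number of a turn 8.59, either way. A call with a gripper value outside its range is refused whole. "fingers" is the opening, from 0 (shut) to 1 (fully open), set as the call begins (left out, the last holds). The fingers move at their own pace and stop on an object; "grip_force" is the grip in N (left out, the last holds). Time passes only in rows, so rows that do not move let the fingers close, or fill a call up. It gives the time, the measured TCP pose, the force, the opening and the grip force at its end, in the units of the state.
- r.get_state(): the state, without advancing time (a new reading comes with each control period).
- r.snapshot(name): name is "scene" or "top"; returns (picture, depth): 480x640x3 uint8, red, green, blue; 480x640 float32, m along the optical axis (not along the pixel's ray), 0 where there is no reading.
- r.calibration(name): a dict with "fov_y" (degrees; the focal length in pixels is half the picture's height over the tangent of half this angle, whatever the lens; pixels are square), "cx", "cy" (the principal point, pixels), "R" (3x3) and "t" (3): a world point X has camera coordinates R X + t. Camera axes: x right, y down, z forward; pixel columns grow to the right and rows downward; lengths in m; the calibration is good to about 2 mm. A picture is of the moment at which its call begins. calibration takes no time and is no camera call.
- r.finish_job(): hands the job in; it is judged then, once.
The state is a dict: "clock": time; "q": joint angles; "qd": joint speeds; "joint_torque": joint torques, N m; "tool_pos": TCP position; "eef_rot": TCP orientation; "contact_force": force on the tool from outside, world axes, zero at the start; "moment": the same for the moment, N m; "opening": opening from 0.0 (shut) to 1.0 (fully open); "finger_force": force on a finger pad.
Only numpy, scipy, OpenCV 4.12 (cv2) and the standard library are available. Lean on these libraries where they do the work, as an engineer would, in place of code of your own. Each camera call takes 0.05 s, during which the arm holds its last target. There are 200 camera calls.

## Working session

There is one attempt and no reset: what is moved stays moved. The work goes in short steps, Python scripts to look and compute and a tool call to move; the robot and the scene stay as the last step left them, time stands still between calls to the robot, and variables do not carry over. Pictures are saved under pics/ and viewed, at most 10 in all, crops included, and the job is handed in when it is done.

Besides the shell and the picture viewer there is one more tool, called after "Call:" in YAML: its name, and indented under it one key for each argument. step_arm: Moves the arm, as the interface text tells. Its arguments: {"type":"object","properties":{"increments":{"type":"array","items":{"type":"array"}},"fingers":{"type":"number"},"grip_force":{"type":"number"}},"required":["increments"]}

```bash
mkdir -p pics; cat > h.py <<'E'
import numpy as np,cv2
from plant import r
def snap(n,f):
    p,d=r.snapshot(n); np.savez(f'pics/{f}.npz',p=p,d=d); cv2.imwrite(f'pics/{f}.png',p[:,:,::-1]); return p,d
def cloud(n,d):
    c=r.calibration(n); f=240/np.tan(np.radians(c['fov_y']/2))
    v,u=np.mgrid[:480,:640]
    X=np.stack([(u-c['cx'])/f*d,(v-c['cy'])/f*d,d],-1)
    return (X-np.array(c['t']))@np.array(c['R'])
E
python3 - <<'E'
from h import *
for n in('scene','top'):
    p,d=snap(n,n+'0'); c=r.calibration(n); print(n,c['fov_y'],c['cx'],c['cy'],np.round(-np.array(c['R']).T@c['t'],3))
s=r.get_state(); print(s['clock'],s['tool_pos'],s['eef_rot'],s['contact_force'])
E
```

```text
scene 53.84868469166503 318.38917922853767 231.3907653376085 [1.049 0.414 1.13 ]
top 55.71366458128938 318.9055696426063 229.6132755430173 [ 0.277 -0.004  1.149]
0.1 [0.14409205 0.60758939 0.23799702] [ 1.16081252e-01  9.93239382e-01 -8.19767496e-04 -3.20995583e-05] [ 0.80826919 -0.62100466 -0.51628286]
```

View pics/top0.png

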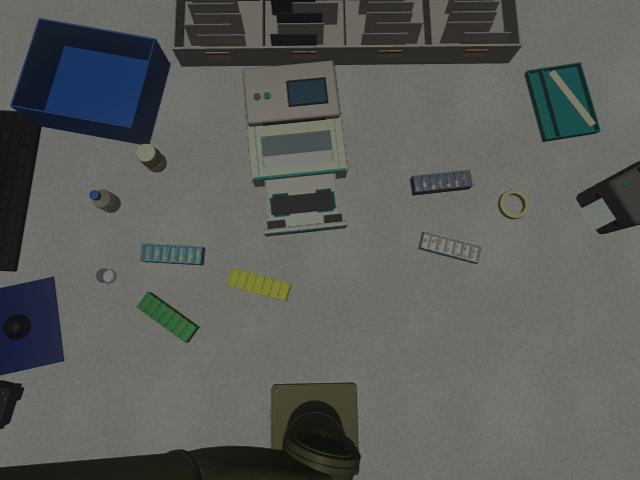

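View pics/scene0.png

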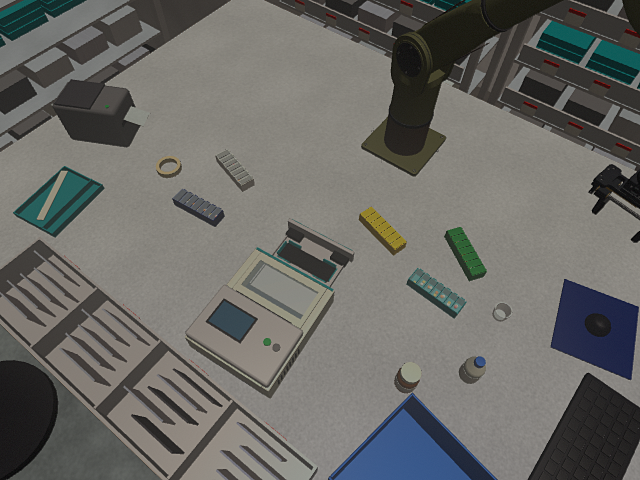

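The top view shows pill boxes at: teal (172,254), green (167,317), yellow (260,284), white (450,247) and navy (441,182). The reader tray is at (304,205). The box at (172,254) fits teal: blue-green with clear lids, left of the reader. I'll confirm that in an enlarged crop and measure at the same time.

```bash
python3 - <<'E'
from h import *
z=np.load('pics/top0.npz');p,d=z['p'],z['d'];W=cloud('top',d)
a=cv2.resize(p[235:295,130:230],(800,480),interpolation=2)[:, :400+0]
a=cv2.resize(p[235:345,130:230],(400,440),interpolation=2); b=cv2.resize(p[150:245,240:355],(400,330),interpolation=2)
o=np.zeros((440,800,3),np.uint8);o[:,:400]=a;o[:330,400:]=b
o=np.clip(o.astype(float)*1.7,0,255).astype(np.uint8)
cv2.imwrite('pics/crop1.png',o[:,:,::-1])
def box(m):
    P=W[m]; P=P[(P[:,2]>.026)&(P[:,2]<.045)]; 
    (c,s,an)=cv2.minAreaRect((P[:,:2]*1000).astype(np.float32)); return np.round(c,1),np.round(s,1),round(an,1),np.round(np.median(P[:,2]),4),len(P)
v,u=np.mgrid[:480,:640]
print('teal',box((u>135)&(u<212)&(v>238)&(v<272)))
print('green',box((u>130)&(u<203)&(v>285)&(v<350)))
print('white',box((u>412)&(u<490)&(v>225)&(v<270)))
# reader housing top (z~66)
m=(u>235)&(u<360)&(v>55)&(v<200)
for lo,hi in((.060,.072),(.086,.098)):
    P=W[m&(W[...,2]>lo)&(W[...,2]<hi)];c,s,an=cv2.minAreaRect((P[:,:2]*1000).astype(np.float32));print(lo,np.round(c,1),np.round(s,1),round(an,2),len(P),np.round(np.median(P[:,2]),4))
# panel top z~50
m=(u>250)&(u<360)&(v>212)&(v<245)
P=W[m&(W[...,2]>.043)&(W[...,2]<.056)];c,s,an=cv2.minAreaRect((P[:,:2]*1000).astype(np.float32));print('panel',np.round(c,1),np.round(s,1),round(an,2),len(P),np.round(np.median(P[:,2]),4))
for uv in((304,203),(285,205),(320,203)): print(uv,np.round(W[uv[1],uv[0]],4))
E
```

```text
teal (array([421.7, 347.6]), array([151.3,  45.4]), 85.5, np.float64(0.0333), 1056)
green (array([268. , 353.7]), array([151.1,  45.9]), 54.5, np.float64(0.0333), 1144)
white (array([ 428.1, -348.6]), array([151.1,  45.3]), 74.7, np.float64(0.0334), 1031)
0.06 [749.2  41.3] [288.5 240. ] 5.37 5137 0.065
0.086 [817.1  47.4] [152.5 231.5] 5.27 5088 0.0916
panel [479.4  15.8] [ 13.6 206.6] 5.31 437 0.0487
(304, 203) [0.5489 0.0174 0.0113]
(285, 205) [0.5446 0.0663 0.01  ]
(320, 203) [ 0.5481 -0.0237  0.0122]
```

View pics/crop1.png

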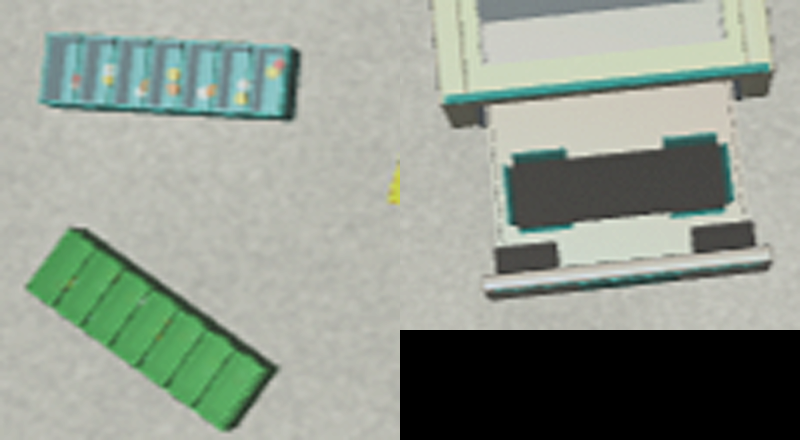

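The crop confirms it: the box at top (172,254) is teal with clear lids and pills showing, and the one below it, at (167,317), is the green look-alike. The nest is the dark area around top (303,203). The reader's yaw is about 5.3°. The nest is near (0.548, 0.021), and the teal box is at (0.422, 0.348) with its long axis at 85.5°.

Call:
step_arm:
  increments:
    - [[2.78,-2.6,-0.6],[0,0,-8.12]]
    - [[2.78,-2.6,-0.6],[0,0,-8.12]]
    - [[2.78,-2.6,-0.6],[0,0,-8.12]]
    - [[2.78,-2.6,-0.6],[0,0,-8.12]]
    - [[2.78,-2.6,-0.6],[0,0,-8.12]]
    - [[2.78,-2.6,-0.6],[0,0,-8.12]]
    - [[2.78,-2.6,-0.6],[0,0,-8.12]]
    - [[2.78,-2.6,-0.6],[0,0,-8.12]]
    - [[2.78,-2.6,-0.6],[0,0,-8.12]]
    - [[2.78,-2.6,-0.6],[0,0,-8.12]]
  fingers: 1

```text
clock: 1.1
tool_pos: [0.4229, 0.347, 0.1783]
eef_rot: [0.736, 0.677, -0.0, -0.0]
contact_force: [0.5, 1.3, 0.3]
opening: 1.002
finger_force: 0.0
```

```bash
python3 - <<'E'
from h import *
from scipy.spatial.transform import Rotation as Ro
s=r.get_state(); R=Ro.from_quat(s['eef_rot']).as_matrix(); print(s['clock'],s['tool_pos'],'ytool',np.degrees(np.arctan2(R[1,1],R[0,1])),R[:,2],s['q'])
# nest dark floor centroid
z=np.load('pics/top0.npz');p,d=z['p'],z['d'];W=cloud('top',d)
a=np.radians(5.3);ex=np.array([np.cos(a),np.sin(a)]);ey=np.array([-ex[1],ex[0]])
v,u=np.mgrid[:480,:640];m=(u>262)&(u<345)&(v>183)&(v<220)&(p.max(2)<60)
P=W[m][:,:2];L=np.stack([P@ex,P@ey],1)*1000
print('nest dark local range',np.percentile(L,[1,50,99],axis=0),len(P))
print('front, panel in local',np.array([605.2,27.9])@np.c_[ex,ey],np.array([479.4,15.8])@np.c_[ex,ey])
E
```

```text
1.1 [0.42290866 0.34697983 0.17828714] ytool -4.8539051668193025 [-3.44033081e-04 -2.77962915e-04 -9.99999902e-01] [-0.85957415  0.67701141  0.14688236  1.87392699 -0.16254042  0.60255831
 -0.6951456 ]
nest dark local range [[ 494.89247318 -117.17841329]
 [ 548.03638149  -34.45677759]
 [ 576.17542222   49.87224711]] 1305
front, panel in local [605.18972673 -28.12196044] [478.80987559 -28.55000939]
```

Call:
step_arm:
  increments:
    - [[-0.1,0.06,-3],[0,0,0]]
    - [[0,0,-3],[0,0,0]]
    - [[0,0,-3],[0,0,0]]
    - [[0,0,-2.5],[0,0,0]]
    - [[0,0,-2],[0,0,0]]
    - [[0,0,-1.5],[0,0,0]]
    - [[0,0,-1],[0,0,0]]
    - [[0,0,-0.6],[0,0,0]]
    - [[0,0,-0.4],[0,0,0]]
    - [[0,0,0],[0,0,0]]

```text
clock: 2.1
tool_pos: [0.4213, 0.3489, 0.0088]
eef_rot: [0.735, 0.679, 0.0, 0.0]
contact_force: [-1.0, -0.8, 0.6]
opening: 0.998
finger_force: 0.0
```

Call:
step_arm:
  increments:
    - [[0,0,0],[0,0,0]]
    - [[0,0,0],[0,0,0]]
    - [[0,0,0],[0,0,0]]
    - [[0,0,0],[0,0,0]]
    - [[0,0,0],[0,0,0]]
    - [[0,0,0],[0,0,0]]
    - [[0,0,0],[0,0,0]]
    - [[0,0,0],[0,0,0]]
    - [[0,0,0],[0,0,0]]
    - [[0,0,0],[0,0,0]]
  fingers: 0
  grip_force: 20

```text
clock: 3.1
tool_pos: [0.4212, 0.3488, 0.0088]
eef_rot: [0.735, 0.679, 0.0, 0.0]
contact_force: [-0.5, 0.0, 1.6]
opening: 0.494
finger_force: 20.0
```

Call:
step_arm:
  increments:
    - [[0,0,1],[0,0,0]]
    - [[0,0,2.5],[0,0,0]]
    - [[0,0,3],[0,0,0]]
    - [[0,0,3.0],[0,0,0]]
    - [[0,0,2],[0,0,0]]
    - [[0.6,-1.6,0.5],[0,0,1]]
    - [[1.1,-2.9,0],[0,0,1]]
    - [[1.1,-2.9,0],[0,0,1]]
    - [[1.1,-2.9,0],[0,0,1]]
    - [[1.1,-2.9,0],[0,0,1]]

```text
clock: 4.1
tool_pos: [0.4712, 0.2155, 0.1292]
eef_rot: [0.704, 0.71, -0.0, 0.0]
contact_force: [1.0, 0.5, -1.4]
opening: 0.501
finger_force: 20.0
```

Call:
step_arm:
  increments:
    - [[1.1,-2.9,0],[0,0,1]]
    - [[1.1,-2.9,0],[0,0,1]]
    - [[1.1,-2.9,0],[0,0,1]]
    - [[1.1,-2.9,0],[0,0,1]]
    - [[1.1,-2.9,0],[0,0,1]]
    - [[1.1,-2.9,0],[0,0,0]]
    - [[1.0,-2.0,0],[0,0,0]]
    - [[0.1,0,0],[0,0,0]]
    - [[0,0,0],[0,0,0]]
    - [[0,0,0],[0,0,0]]

```text
clock: 5.1
tool_pos: [0.5474, 0.0244, 0.1288]
eef_rot: [0.672, 0.741, 0.0, -0.001]
contact_force: [-0.4, 0.9, -1.8]
opening: 0.499
finger_force: 20.0
```

```bash
python3 - <<'E'
from h import *
from scipy.spatial.transform import Rotation as Ro
s=r.get_state(); R=Ro.from_quat(s['eef_rot']).as_matrix(); print(s['clock'],s['tool_pos'],'ytool',np.degrees(np.arctan2(R[1,1],R[0,1])))
p,d=snap('scene','scene1'); snap('top','top1')
cv2.imwrite('pics/c2.png',cv2.resize(p[150:350,200:440],(720,600),interpolation=2)[:,:,::-1])
# nest in initial scene view: dark region vs top view, in reader frame
a=np.radians(5.3);ex=np.array([np.cos(a),np.sin(a)]);ey=np.array([-ex[1],ex[0]]);M=np.c_[ex,ey]
for n in('top','scene'):
    z=np.load(f'pics/{n}0.npz');p,d=z['p'],z['d'];W=cloud(n,d);L=W[...,:2]@M*1000
    lx,ly=L[...,0],L[...,1]
    m=(abs(ly+30)<100)&(lx>508)&(lx<588)&(W[...,2]<.03)&(W[...,2]>-.01)
    g=p.max(2).astype(int); 
    k=m&(g<75)
    n_,lab,st,ce=cv2.connectedComponentsWithStats(k.astype(np.uint8)); i=1+np.argmax(st[1:,4]); k=lab==i
    print(n,k.sum(),'x',np.percentile(lx[k],[1,5,50,95,99]).round(1),'y',np.percentile(ly[k],[1,5,50,95,99]).round(1), 'z',np.median(W[k][:,2]).round(4))
    # teal rims
    q=p.astype(int); t=m&(q[...,1]-q[...,0]>25)
    print(' teal rim',t.sum(),'x',np.percentile(lx[t],[1,50,99]).round(1),'y',np.percentile(ly[t],[1,50,99]).round(1))
    # panel
    t=(abs(ly+30)<112)&(lx>460)&(lx<500)&(abs(W[...,2]-.050)<.004); c,sz,an=cv2.minAreaRect((L[t]).astype(np.float32)); print(' panel',np.round(c,1),np.round(sz,1),round(an,1))
    t=(abs(ly+30)<130)&(lx>590)&(lx<730)&(abs(W[...,2]-.066)<.004); print(' housing x',np.percentile(lx[t],[0.3,1,2]).round(1),'y',np.percentile(ly[t],[.5,50,99.5]).round(1))
E
```

```text
5.1 [0.54743671 0.02438508 0.12881003] ytool 5.576053177515739
top 1261 x [522.3 526.6 550.2 574.4 576.9] y [-108.8 -102.6  -29.4   43.6   50.6] z 0.0104
 teal rim 124 x [518.5 547.  580.9] y [-112.5  -70.3   53. ]
 panel [478.6 -28.5] [206.5  13.2] 89.9
 housing x [607.1 607.7 608.6] y [-146.5  -28.2   89.9]
scene 998 x [521.1 523.5 548.  570.8 573.6] y [-104.8  -99.4  -25.    46.    51.5] z 0.0109
 teal rim 131 x [514.9 549.3 581.5] y [-112.   -65.6   58.2]
 panel [479.5 -23.3] [206.9  15.6] 90.0
 housing x [607.3 608.3 610.3] y [-142.8  -20.1   93.8]
```

View pics/c2.png

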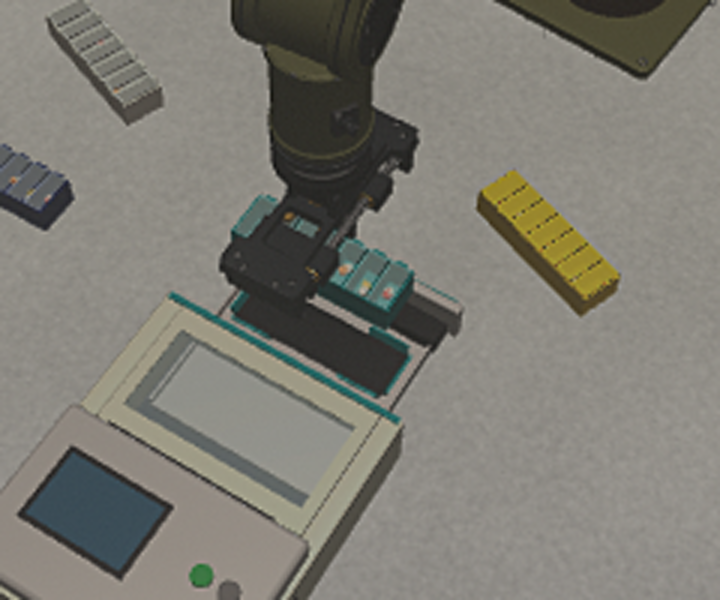

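The crop shows the teal box held over the tray, with box ends at about (255,215) and (395,285), and the nest free below it. The two cameras disagree by a few mm in y, so I'll measure the held box against the nest within each camera.

```bash
python3 - <<'E'
from h import *
a=np.radians(5.3);ex=np.array([np.cos(a),np.sin(a)]);ey=np.array([-ex[1],ex[0]]);M=np.c_[ex,ey]
s=r.get_state();print('tcp local',np.array(s['tool_pos'][:2])@M*1000)
for n in('top','scene'):
    z=np.load(f'pics/{n}1.npz');p,d=z['p'],z['d'];W=cloud(n,d);L=W[...,:2]@M*1000
    q=p.astype(int)
    m=(abs(L[...,0]-548)<45)&(abs(L[...,1]+28)<95)&(abs(W[...,2]-.154)<.006)
    t=m
    for side in(-1,1):
        e=t&((L[...,1]+28)*side>30)&((L[...,1]+28)*side<90)
        if e.sum()<20: print(n,side,'few',e.sum());continue
        c=L[e];print(n,side,e.sum(),'z',np.median(W[e][:,2]).round(4),'x',np.percentile(c[:,0],[1,50,99]).round(1),'yend',np.percentile(c[:,1],[1,3,97,99]).round(1))
    e=t&(abs(L[...,1]+28)>30); c,sz,an=cv2.minAreaRect(L[e].astype(np.float32)); print('rect',np.round(c,1),np.round(sz,1),round(an,1))
    t=(abs(L[...,1]+28)<118)&(L[...,0]>460)&(L[...,0]<500)&(abs(W[...,2]-.050)<.005); print(' panel y',np.percentile(L[t][:,1],[.5,99.5]).round(1),L[t][:,1].size,np.percentile(L[t][:,0],[2,98]).round(1))
E
```

```text
tcp local [547.46804288 -26.27598029]
top -1 few 0
top 1 few 0
rect [0. 0.] [0. 0.] 0.0
 panel y [-131.6 -118.2] 27 [473.7 483.9]
scene -1 105 z 0.1536 x [526.  545.4 571.5] yend [-98.4 -98.1 -62.5 -58.4]
scene 1 326 z 0.1542 x [524.6 549.2 570.2] yend [ 3.   3.7 50.2 51.4]
rect [547.9 -23.6] [ 47.4 150.6] 0.6
 panel y [29.1 78.5] 86 [472.8 486.8]
```

Within each camera, the held box needs about +1.1 mm in local x and −1.0 mm in local y to match the nest. I'll lower with that correction.

Call:
step_arm:
  increments:
    - [[0.12,-0.09,-1],[0,0,-0.3]]
    - [[0,0,-2],[0,0,0]]
    - [[0,0,-2],[0,0,0]]
    - [[0,0,-2],[0,0,0]]
    - [[0,0,-1],[0,0,0]]
    - [[0,0,-0.6],[0,0,0]]
    - [[0,0,-0.4],[0,0,0]]
    - [[0,0,0],[0,0,0]]
    - [[0,0,0],[0,0,0]]
    - [[0,0,0],[0,0,0]]

```text
clock: 6.2
tool_pos: [0.5499, 0.0219, 0.0394]
eef_rot: [0.675, 0.738, 0.001, 0.0]
contact_force: [-0.1, -0.4, -2.2]
opening: 0.495
finger_force: 20.0
```

Call:
step_arm:
  increments:
    - [[0,0,-0.4],[0,0,0]]
    - [[0,0,-0.3],[0,0,0]]
    - [[0,0,-0.2],[0,0,0]]
    - [[0,0,-0.2],[0,0,0]]
    - [[0,0,-0.2],[0,0,0]]
    - [[0,0,-0.1],[0,0,0]]
    - [[0,0,-0.1],[0,0,0]]
    - [[0,0,-0.1],[0,0,0]]
    - [[0,0,0],[0,0,0]]
    - [[0,0,0],[0,0,0]]

```text
clock: 7.2
tool_pos: [0.5494, 0.0219, 0.0228]
eef_rot: [0.675, 0.738, 0.0, 0.0]
contact_force: [0.3, -0.0, -2.2]
opening: 0.5
finger_force: 20.0
```

Call:
step_arm:
  increments:
    - [[0,0,-0.05],[0,0,0]]
    - [[0,0,-0.05],[0,0,0]]
    - [[0,0,-0.05],[0,0,0]]
    - [[0,0,-0.05],[0,0,0]]
    - [[0,0,-0.05],[0,0,0]]
    - [[0,0,-0.05],[0,0,0]]
    - [[0,0,-0.05],[0,0,0]]
    - [[0,0,0],[0,0,0]]
    - [[0,0,0],[0,0,0]]
    - [[0,0,0],[0,0,0]]

```text
clock: 8.2
tool_pos: [0.5494, 0.0218, 0.0192]
eef_rot: [0.675, 0.738, 0.0, 0.0]
contact_force: [-0.7, -0.3, -1.5]
opening: 0.493
finger_force: 20.0
```

```bash
python3 - <<'E'
from h import *
s=r.get_state();print(s['clock'],s['tool_pos'],s['contact_force'],s['moment'])
p,d=snap('scene','scene2')
cv2.imwrite('pics/c3.png',np.clip(cv2.resize(p[220:310,250:370],(800,600),interpolation=2)[:,:,::-1].astype(float)*1.4,0,255))
s=r.get_state();print(s['clock'],s['tool_pos'],s['contact_force'],s['moment'])
E
```

```text
8.2 [0.54936268 0.02183614 0.01924463] [-0.71771038 -0.298036   -1.54607554] [-0.07347349  0.05394456  0.00318949]
8.25 [0.54936898 0.02188377 0.01927788] [ 0.78552205  0.87529168 -1.61060782] [-0.03395919  0.08422502 -0.0240841 ][ WARN:0@1.468] global loadsave.cpp:1063 imwrite_ Unsupported depth image for selected encoder is fallbacked to CV_8U.
```

View pics/c3.png

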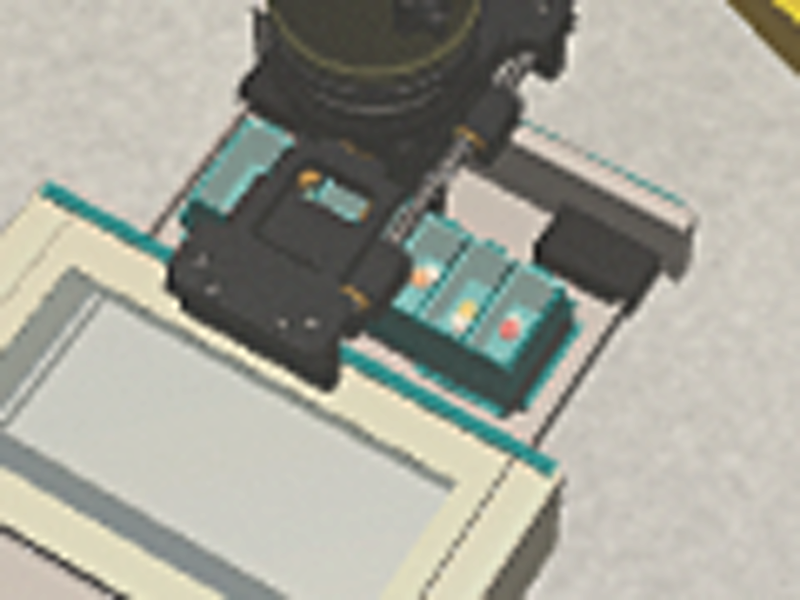

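The crop shows the box down inside the nest's teal rims: near end at (545,350), and the rims visible at (460,385) and (570,340). I'll open part-way, because fully open fingers would hit the housing, and lift.

Call:
step_arm:
  increments:
    - [[0,0,0],[0,0,0]]
    - [[0,0,0],[0,0,0]]
    - [[0,0,0],[0,0,0]]
    - [[0,0,0],[0,0,0]]
    - [[0,0,0.5],[0,0,0]]
    - [[0,0,1],[0,0,0]]
    - [[0,0,2],[0,0,0]]
    - [[0,0,3],[0,0,0]]
    - [[0,0,3],[0,0,0]]
    - [[0,0,2],[0,0,0]]
  fingers: 0.62

```text
clock: 9.25
tool_pos: [0.5501, 0.0218, 0.137]
eef_rot: [0.675, 0.738, 0.001, 0.001]
contact_force: [1.3, -0.2, 0.4]
opening: 0.617
finger_force: 0.0
```

Call:
step_arm:
  increments:
    - [[-1.3,-0.11,0],[0,0,-8.5]]
    - [[-1.3,-0.11,0],[0,0,-8.5]]
    - [[-1.3,-0.11,0],[0,0,-8.5]]
    - [[-1.3,-0.11,0],[0,0,-8.5]]
    - [[-1.3,-0.11,0],[0,0,-8.5]]
    - [[-1.3,-0.11,0],[0,0,-8.5]]
    - [[-1.3,-0.11,0],[0,0,-8.5]]
    - [[-1.3,-0.11,0],[0,0,-8.5]]
    - [[-1.3,-0.11,0],[0,0,-8.5]]
    - [[-1.2,-0.11,0],[0,0,-8.5]]
  fingers: 0

```text
clock: 10.25
tool_pos: [0.42, 0.0111, 0.135]
eef_rot: [0.996, 0.086, 0.001, -0.0]
contact_force: [1.0, -0.2, -0.3]
opening: 0.005
finger_force: 0.0
```

Call:
step_arm:
  increments:
    - [[0,0,-1],[0,0,-5]]
    - [[0,0,-2],[0,0,0]]
    - [[0,0,-2],[0,0,0]]
    - [[0,0,-2],[0,0,0]]
    - [[0,0,-2],[0,0,0]]
    - [[0,0,-1.5],[0,0,0]]
    - [[0,0,-1],[0,0,0]]
    - [[0,0,-0.4],[0,0,0]]
    - [[0,0,0],[0,0,0]]
    - [[0,0,0],[0,0,0]]

```text
clock: 11.25
tool_pos: [0.4342, 0.0113, 0.028]
eef_rot: [0.999, 0.044, -0.013, -0.0]
contact_force: [-0.4, -0.8, -0.3]
opening: 0.006
finger_force: 0.0
```

```bash
python3 - <<'E'
from h import *
from scipy.spatial.transform import Rotation as Ro
s=r.get_state(); R=Ro.from_quat(s['eef_rot']).as_matrix(); print(s['clock'],s['tool_pos'],'ytool',np.degrees(np.arctan2(R[1,1],R[0,1])),s['contact_force'],s['q'])
p,d=snap('scene','scene3'); snap('top','top3')
a=np.radians(5.3);ex=np.array([np.cos(a),np.sin(a)]);ey=np.array([-ex[1],ex[0]]);M=np.c_[ex,ey]
print('tcp local',np.array(s['tool_pos'][:2])@M*1000)
for n in('top','scene'):
    z=np.load(f'pics/{n}3.npz');p2,d=z['p'],z['d'];W=cloud(n,d);L=W[...,:2]@M*1000
    m=(L[...,0]>515)&(L[...,0]<585)&(abs(L[...,1]+28)<90)&(W[...,2]>.036)&(W[...,2]<.056)
    if m.sum()<50: print(n,'few');continue
    c,sz,an=cv2.minAreaRect(L[m].astype(np.float32)); A=np.c_[L[m],np.ones(m.sum())];co=np.linalg.lstsq(A,W[m][:,2]*1000,rcond=None)[0]
    print(n,np.round(c,1),np.round(sz,1),round(an,1),'z',np.median(W[m][:,2]),'slope',co[:2].round(4))
o=cv2.resize(p[210:310,240:373],(798,600),interpolation=2)[:,:,::-1].astype(float)*1.4
cv2.imwrite('pics/c4.png',np.clip(o,0,255).astype(np.uint8))
E
```

```text
11.25 [0.43422887 0.01129972 0.02796317] ytool -84.93629346326692 [-0.41739787 -0.79151491 -0.28065629] [-0.15641448  0.89891272  0.04343291  2.24506505 -0.99999118  0.04346442
 -0.61130879]
tcp local [433.41617422 -28.85856249]
top [549.  -98.5] [12.8 42. ] 83.2 z 0.042913032096213305 slope [-0.0025  0.2024]
scene [549.1 -25.6] [ 47.9 151.5] 0.8 z 0.04361276907334066 slope [-0.0166 -0.0018]
```

View pics/c4.png

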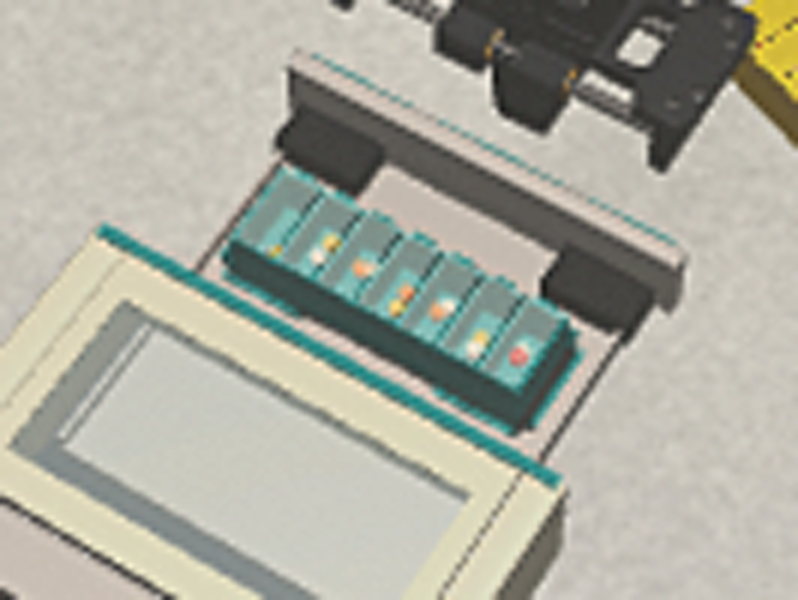

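The crop shows the box lying flat in the nest, its top from (270,185) to (560,330) and level, with rims around it. The wrist is near its joint limits this close in, so I'll move forward a little and check the pose.

Call:
step_arm:
  increments:
    - [[0.3,0.03,0],[0,0,0]]
    - [[0.3,0.03,0],[0,0,0]]
    - [[0.3,0.03,0],[0,0,0]]
    - [[0.3,0.03,0],[0,0,0]]
    - [[0.3,0.03,-0.2],[0,0,0]]
    - [[0,0,-0.2],[0,0,0]]
    - [[0,0,-0.2],[0,0,0]]
    - [[0,0,-0.2],[0,0,0]]
    - [[0,0,0],[0,0,0]]
    - [[0,0,0],[0,0,0]]

```text
clock: 12.35
tool_pos: [0.4491, 0.0127, 0.0194]
eef_rot: [0.999, 0.045, -0.013, -0.0]
contact_force: [1.5, -0.3, 0.7]
opening: 0.002
finger_force: 0.0
```

```bash
cat > st.py <<'E'
from h import *
from scipy.spatial.transform import Rotation as Ro
s=r.get_state(); Q=Ro.from_quat(s['eef_rot']);R=Q.as_matrix()
a=np.radians(5.3);M=np.array([[np.cos(a),-np.sin(a)],[np.sin(a),np.cos(a)]])
t=np.radians(-84.7); y=np.array([np.cos(t),np.sin(t),0]);zz=np.array([0,0,-1.]);T=Ro.from_matrix(np.c_[np.cross(y,zz),y,zz])
print(s['clock'],np.round(s['tool_pos'],4),'local',(np.array(s['tool_pos'][:2])@M*1000).round(2),'Floc',(np.array(s['contact_force'][:2])@M).round(2),'turn needed deg',np.degrees((T*Q.inv()).as_rotvec()).round(2),'q',np.round(s['q'],3))
E
python3 st.py
```

```text
12.35 [0.4491 0.0127 0.0194] local [448.31 -28.84] Floc [ 1.49 -0.48] turn needed deg [ 0.04 -1.51  0.15] q [-0.18   0.921  0.084  2.202 -0.991  0.083 -0.619]
```

Call:
step_arm:
  increments:
    - [[0.15,0.014,0],[0,-0.5,0]]
    - [[0.15,0.014,0],[0,-0.5,0]]
    - [[0.2,0.018,0],[0,-0.5,0]]
    - [[0.2,0.018,0],[0,0,0]]
    - [[0.2,0.018,0],[0,0,0]]
    - [[0.2,0.018,0],[0,0,0]]
    - [[0.2,0.018,0],[0,0,0]]
    - [[0.2,0.018,0],[0,0,0]]
    - [[0.2,0.018,0],[0,0,0]]
    - [[0.2,0.018,0],[0,0,0]]

```text
clock: 13.35
tool_pos: [0.4696, 0.0145, 0.0205]
eef_rot: [0.999, 0.045, -0.001, 0.0]
contact_force: [-1.4, -0.5, 0.2]
opening: 0.004
finger_force: 0.3
```

Call:
step_arm:
  increments:
    - [[0.3,0.028,0],[0,0,0]]
    - [[0.4,0.037,0],[0,0,0]]
    - [[0.5,0.046,0],[0,0,0]]
    - [[0.5,0.046,0],[0,0,0]]
    - [[0.5,0.046,0],[0,0,0]]
    - [[0.5,0.046,0],[0,0,0]]
    - [[0.5,0.046,0],[0,0,0]]
    - [[0.5,0.046,0],[0,0,0]]
    - [[0.5,0.046,0],[0,0,0]]
    - [[0.3,0.028,0],[0,0,0]]

```text
clock: 14.35
tool_pos: [0.5152, 0.0188, 0.0205]
eef_rot: [0.999, 0.045, -0.001, 0.0]
contact_force: [-0.8, 0.4, -0.2]
opening: 0.005
finger_force: 0.3
```

```bash
python3 st.py
```

```text
14.35 [0.5152 0.0188 0.0205] local [514.76 -28.89] Floc [-0.72  0.42] turn needed deg [ 0.05 -0.1   0.12] q [-0.29   0.956  0.278  2.038 -0.94   0.281 -0.687]
```

Call:
step_arm:
  increments:
    - [[0.3,0.028,0],[0,0,0]]
    - [[0.3,0.028,0],[0,0,0]]
    - [[0.3,0.028,0],[0,0,0]]
    - [[0.3,0.028,0],[0,0,0]]
    - [[0.3,0.028,0],[0,0,0]]
    - [[0.3,0.028,0],[0,0,0]]
    - [[0.3,0.028,0],[0,0,0]]
    - [[0.3,0.028,0],[0,0,0]]
    - [[0.3,0.028,0],[0,0,0]]
    - [[0.2,0.018,0],[0,0,0]]

```text
clock: 15.35
tool_pos: [0.5439, 0.0214, 0.0205]
eef_rot: [0.999, 0.045, -0.001, 0.0]
contact_force: [-0.2, -0.3, 0.2]
opening: 0.001
finger_force: 0.3
```

Call:
step_arm:
  increments:
    - [[0.2,0.018,0],[0,0,0]]
    - [[0.2,0.018,0],[0,0,0]]
    - [[0.2,0.018,0],[0,0,0]]
    - [[0.2,0.018,0],[0,0,0]]
    - [[0.2,0.018,0],[0,0,0]]
    - [[0,0,0],[0,0,0]]
    - [[0,0,0],[0,0,0]]
    - [[0,0,0],[0,0,0]]
    - [[0,0,0],[0,0,0]]
    - [[0,0,0],[0,0,0]]

```text
clock: 16.35
tool_pos: [0.5534, 0.0223, 0.0205]
eef_rot: [0.999, 0.045, -0.001, 0.0]
contact_force: [-2.4, -0.2, 1.1]
opening: 0.008
finger_force: 1.3
```

```bash
python3 - <<'E'
from h import *
exec(open('st.py').read())
p,d=snap('scene','scene4');W=cloud('scene',d);L=W[...,:2]@M*1000
m=(abs(L[...,1]+26)<112)&(L[...,0]>520)&(L[...,0]<604)&(W[...,2]>.046)&(W[...,2]<.0525)
print(m.sum(),np.percentile(L[m][:,0],[2,10,50,90,98]))
c,sz,an=cv2.minAreaRect(L[m].astype(np.float32));print(c,sz,an)
z=np.load('pics/scene0.npz');
E
```

```text
16.35 [0.5534 0.0223 0.0205] local [553.08 -28.93] Floc [-2.46 -0.  ] turn needed deg [ 0.04 -0.14  0.14] q [-0.337  0.991  0.374  1.925 -0.891  0.403 -0.755]
252 [564.14284774 566.43286734 572.24530137 576.40856116 577.5932553 ]
(570.7470092773438, -25.287551879882812) (205.0263214111328, 14.793004035949707) 89.8924560546875
```

Call:
step_arm:
  increments:
    - [[0.1,0.009,0],[0,0,0]]
    - [[0.1,0.009,0],[0,0,0]]
    - [[0.1,0.009,0],[0,0,0]]
    - [[0.1,0.009,0],[0,0,0]]
    - [[0.1,0.009,0],[0,0,0]]
    - [[0.1,0.009,0],[0,0,0]]
    - [[0.1,0.009,0],[0,0,0]]
    - [[0.1,0.009,0],[0,0,0]]
    - [[0,0,0],[0,0,0]]
    - [[0,0,0],[0,0,0]]

```text
clock: 17.4
tool_pos: [0.5617, 0.023, 0.0205]
eef_rot: [0.999, 0.045, -0.001, 0.0]
contact_force: [-3.6, 0.3, 0.1]
opening: 0.001
finger_force: 1.6
```

Call:
step_arm:
  increments:
    - [[0.03,0.003,0],[0,0,0]]
    - [[0.03,0.003,0],[0,0,0]]
    - [[0.03,0.003,0],[0,0,0]]
    - [[0.03,0.003,0],[0,0,0]]
    - [[0.03,0.003,0],[0,0,0]]
    - [[0.03,0.003,0],[0,0,0]]
    - [[0.02,0.002,0],[0,0,0]]
    - [[0,0,0],[0,0,0]]
    - [[0,0,0],[0,0,0]]
    - [[0,0,0],[0,0,0]]

```text
clock: 18.4
tool_pos: [0.5635, 0.0232, 0.0205]
eef_rot: [0.999, 0.045, -0.001, 0.0]
contact_force: [-3.8, -0.3, -0.3]
opening: 0.003
finger_force: 2.0
```

Call:
step_arm:
  increments:
    - [[0.03,0.003,0],[0,0,0]]
    - [[0.03,0.003,0],[0,0,0]]
    - [[0.03,0.003,0],[0,0,0]]
    - [[0.02,0.002,0],[0,0,0]]
    - [[0.02,0.002,0],[0,0,0]]
    - [[0.02,0.002,0],[0,0,0]]
    - [[0,0,0],[0,0,0]]
    - [[0,0,0],[0,0,0]]
    - [[0,0,0],[0,0,0]]
    - [[0,0,0],[0,0,0]]

```text
clock: 19.4
tool_pos: [0.565, 0.0233, 0.0205]
eef_rot: [0.999, 0.045, -0.001, 0.0]
contact_force: [-3.9, -0.2, -0.6]
opening: 0.007
finger_force: 2.1
```

Call:
step_arm:
  increments:
    - [[0.03,0.003,0],[0,0,0]]
    - [[0.03,0.003,0],[0,0,0]]
    - [[0.03,0.003,0],[0,0,0]]
    - [[0.02,0.002,0],[0,0,0]]
    - [[0.02,0.002,0],[0,0,0]]
    - [[0.02,0.002,0],[0,0,0]]
    - [[0,0,0],[0,0,0]]
    - [[0,0,0],[0,0,0]]
    - [[0,0,0],[0,0,0]]
    - [[0,0,0],[0,0,0]]

```text
clock: 20.4
tool_pos: [0.5666, 0.0235, 0.0205]
eef_rot: [0.999, 0.045, -0.001, 0.0]
contact_force: [-4.5, 0.2, 0.3]
opening: 0.002
finger_force: 2.2
```

Call:
step_arm:
  increments:
    - [[0.02,0.002,0],[0,0,0]]
    - [[0.02,0.002,0],[0,0,0]]
    - [[0.02,0.002,0],[0,0,0]]
    - [[0.02,0.002,0],[0,0,0]]
    - [[0.02,0.002,0],[0,0,0]]
    - [[0.02,0.002,0],[0,0,0]]
    - [[0,0,0],[0,0,0]]
    - [[0,0,0],[0,0,0]]
    - [[0,0,0],[0,0,0]]
    - [[0,0,0],[0,0,0]]

```text
clock: 21.4
tool_pos: [0.5678, 0.0236, 0.0205]
eef_rot: [0.999, 0.045, -0.001, 0.0]
contact_force: [-4.5, 0.7, 0.0]
opening: 0.007
finger_force: 2.2
```

Call:
step_arm:
  increments:
    - [[0.02,0.002,0],[0,0,0]]
    - [[0.02,0.002,0],[0,0,0]]
    - [[0.02,0.002,0],[0,0,0]]
    - [[0.02,0.002,0],[0,0,0]]
    - [[0.02,0.002,0],[0,0,0]]
    - [[0.02,0.002,0],[0,0,0]]
    - [[0,0,0],[0,0,0]]
    - [[0,0,0],[0,0,0]]
    - [[0,0,0],[0,0,0]]
    - [[0,0,0],[0,0,0]]

```text
clock: 22.4
tool_pos: [0.569, 0.0237, 0.0205]
eef_rot: [0.999, 0.045, -0.001, 0.0]
contact_force: [-5.0, -0.1, -0.1]
opening: 0.005
finger_force: 2.3
```

Call:
step_arm:
  increments:
    - [[0.02,0.002,0],[0,0,0]]
    - [[0.02,0.002,0],[0,0,0]]
    - [[0.02,0.002,0],[0,0,0]]
    - [[0.02,0.002,0],[0,0,0]]
    - [[0.02,0.002,0],[0,0,0]]
    - [[0,0,0],[0,0,0]]
    - [[0,0,0],[0,0,0]]
    - [[0,0,0],[0,0,0]]
    - [[0,0,0],[0,0,0]]
    - [[0,0,0],[0,0,0]]

```text
clock: 23.4
tool_pos: [0.57, 0.0238, 0.0205]
eef_rot: [0.999, 0.045, -0.001, 0.0]
contact_force: [-4.7, -0.1, -0.8]
opening: 0.005
finger_force: 2.4
```

Call:
step_arm:
  increments:
    - [[0.02,0.002,0],[0,0,0]]
    - [[0.02,0.002,0],[0,0,0]]
    - [[0.02,0.002,0],[0,0,0]]
    - [[0.02,0.002,0],[0,0,0]]
    - [[0.02,0.002,0],[0,0,0]]
    - [[0,0,0],[0,0,0]]
    - [[0,0,0],[0,0,0]]
    - [[0,0,0],[0,0,0]]
    - [[0,0,0],[0,0,0]]
    - [[0,0,0],[0,0,0]]

```text
clock: 24.4
tool_pos: [0.5709, 0.0239, 0.0205]
eef_rot: [0.999, 0.045, -0.001, 0.0]
contact_force: [-5.2, 0.6, -0.1]
opening: 0.002
finger_force: 2.5
```

Call:
step_arm:
  increments:
    - [[0.02,0.002,0],[0,0,0]]
    - [[0.02,0.002,0],[0,0,0]]
    - [[0.02,0.002,0],[0,0,0]]
    - [[0.02,0.002,0],[0,0,0]]
    - [[0.02,0.002,0],[0,0,0]]
    - [[0,0,0],[0,0,0]]
    - [[0,0,0],[0,0,0]]
    - [[0,0,0],[0,0,0]]
    - [[0,0,0],[0,0,0]]
    - [[0,0,0],[0,0,0]]

```text
clock: 25.4
tool_pos: [0.5719, 0.024, 0.0206]
eef_rot: [0.999, 0.045, -0.001, 0.0]
contact_force: [-4.8, 0.8, -0.4]
opening: 0.006
finger_force: 2.5
```

Call:
step_arm:
  increments:
    - [[0.02,0.002,0],[0,0,0]]
    - [[0.02,0.002,0],[0,0,0]]
    - [[0.02,0.002,0],[0,0,0]]
    - [[0.02,0.002,0],[0,0,0]]
    - [[0.02,0.002,0],[0,0,0]]
    - [[0,0,0],[0,0,0]]
    - [[0,0,0],[0,0,0]]
    - [[0,0,0],[0,0,0]]
    - [[0,0,0],[0,0,0]]
    - [[0,0,0],[0,0,0]]

```text
clock: 26.4
tool_pos: [0.5728, 0.0241, 0.0205]
eef_rot: [0.999, 0.045, -0.001, 0.0]
contact_force: [-5.0, 0.2, -0.4]
opening: 0.004
finger_force: 2.6
```

Call:
step_arm:
  increments:
    - [[0.02,0.002,0],[0,0,0]]
    - [[0.02,0.002,0],[0,0,0]]
    - [[0.02,0.002,0],[0,0,0]]
    - [[0.02,0.002,0],[0,0,0]]
    - [[0.02,0.002,0],[0,0,0]]
    - [[0,0,0],[0,0,0]]
    - [[0,0,0],[0,0,0]]
    - [[0,0,0],[0,0,0]]
    - [[0,0,0],[0,0,0]]
    - [[0,0,0],[0,0,0]]

```text
clock: 27.4
tool_pos: [0.5737, 0.0241, 0.0205]
eef_rot: [0.999, 0.045, -0.001, 0.0]
contact_force: [-5.3, -0.4, -0.3]
opening: 0.006
finger_force: 2.7
```

Call:
step_arm:
  increments:
    - [[0.02,0.002,0],[0,0,0]]
    - [[0.02,0.002,0],[0,0,0]]
    - [[0.02,0.002,0],[0,0,0]]
    - [[0.02,0.002,0],[0,0,0]]
    - [[0.02,0.002,0],[0,0,0]]
    - [[0,0,0],[0,0,0]]
    - [[0,0,0],[0,0,0]]
    - [[0,0,0],[0,0,0]]
    - [[0,0,0],[0,0,0]]
    - [[0,0,0],[0,0,0]]

```text
clock: 28.4
tool_pos: [0.5747, 0.0242, 0.0205]
eef_rot: [0.999, 0.045, -0.001, 0.0]
contact_force: [-5.2, 0.4, -0.2]
opening: 0.009
finger_force: 2.7
```

Call:
step_arm:
  increments:
    - [[0.02,0.002,0],[0,0,0]]
    - [[0.02,0.002,0],[0,0,0]]
    - [[0.02,0.002,0],[0,0,0]]
    - [[0.02,0.002,0],[0,0,0]]
    - [[0.02,0.002,0],[0,0,0]]
    - [[0,0,0],[0,0,0]]
    - [[0,0,0],[0,0,0]]
    - [[0,0,0],[0,0,0]]
    - [[0,0,0],[0,0,0]]
    - [[0,0,0],[0,0,0]]

```text
clock: 29.4
tool_pos: [0.5756, 0.0243, 0.0205]
eef_rot: [0.999, 0.045, -0.001, 0.0]
contact_force: [-6.6, 0.1, -0.7]
opening: 0.005
finger_force: 2.8
```

Call:
step_arm:
  increments:
    - [[0.02,0.002,0],[0,0,0]]
    - [[0.02,0.002,0],[0,0,0]]
    - [[0.02,0.002,0],[0,0,0]]
    - [[0,0,0],[0,0,0]]
    - [[0,0,0],[0,0,0]]
    - [[0,0,0],[0,0,0]]
    - [[0,0,0],[0,0,0]]
    - [[0,0,0],[0,0,0]]
    - [[0,0,0],[0,0,0]]
    - [[0,0,0],[0,0,0]]

```text
clock: 30.4
tool_pos: [0.5761, 0.0244, 0.0205]
eef_rot: [0.999, 0.045, -0.002, 0.0]
contact_force: [-5.2, 0.1, 0.1]
opening: 0.004
finger_force: 2.9
```

Call:
step_arm:
  increments:
    - [[0.02,0.002,0],[0,0,0]]
    - [[0.02,0.002,0],[0,0,0]]
    - [[0.02,0.002,0],[0,0,0]]
    - [[0.02,0.002,0],[0,0,0]]
    - [[0,0,0],[0,0,0]]
    - [[0,0,0],[0,0,0]]
    - [[0,0,0],[0,0,0]]
    - [[0,0,0],[0,0,0]]
    - [[0,0,0],[0,0,0]]
    - [[0,0,0],[0,0,0]]

```text
clock: 31.4
tool_pos: [0.5771, 0.0244, 0.0205]
eef_rot: [0.999, 0.045, -0.001, 0.0]
contact_force: [-4.7, -0.0, -0.6]
opening: 0.002
finger_force: 2.7
```

Call:
step_arm:
  increments:
    - [[0.02,0.002,0],[0,0,0]]
    - [[0.02,0.002,0],[0,0,0]]
    - [[0.02,0.002,0],[0,0,0]]
    - [[0.02,0.002,0],[0,0,0]]
    - [[0.02,0.002,0],[0,0,0]]
    - [[0,0,0],[0,0,0]]
    - [[0,0,0],[0,0,0]]
    - [[0,0,0],[0,0,0]]
    - [[0,0,0],[0,0,0]]
    - [[0,0,0],[0,0,0]]

```text
clock: 32.4
tool_pos: [0.5782, 0.0246, 0.0205]
eef_rot: [0.999, 0.045, -0.001, 0.0]
contact_force: [-4.9, 0.5, -0.4]
opening: 0.004
finger_force: 2.6
```

Call:
step_arm:
  increments:
    - [[0.02,0.002,0],[0,0,0]]
    - [[0.02,0.002,0],[0,0,0]]
    - [[0.02,0.002,0],[0,0,0]]
    - [[0.02,0.002,0],[0,0,0]]
    - [[0,0,0],[0,0,0]]
    - [[0,0,0],[0,0,0]]
    - [[0,0,0],[0,0,0]]
    - [[0,0,0],[0,0,0]]
    - [[0,0,0],[0,0,0]]
    - [[0,0,0],[0,0,0]]

```text
clock: 33.4
tool_pos: [0.579, 0.0246, 0.0205]
eef_rot: [0.999, 0.045, -0.001, 0.0]
contact_force: [-4.0, -0.2, -1.8]
opening: 0.005
finger_force: 2.6
```

```bash
python3 - <<'E'
from h import *
exec(open('st.py').read())
p,d=snap('scene','scene5');W=cloud('scene',d);L=W[...,:2]@M*1000
for f in('scene4','scene5'):
    z=np.load(f'pics/{f}.npz');d=z['d'];W=cloud('scene',d);L=W[...,:2]@M*1000
    m=(abs(L[...,1]+26)<112)&(L[...,0]>520)&(L[...,0]<604)&(W[...,2]>.046)&(W[...,2]<.0525)
    print(f,m.sum(),np.percentile(L[m][:,0],[2,10,50,90,98]).round(1))
E
```

```text
33.4 [0.579  0.0246 0.0205] local [578.83 -28.97] Floc [-4.02  0.21] turn needed deg [ 0.05 -0.14  0.14] q [-0.357  1.015  0.422  1.848 -0.863  0.475 -0.8  ]
scene4 252 [564.1 566.4 572.2 576.4 577.6]
scene5 163 [589.9 591.4 595.8 598.8 599.3]
```

Call:
step_arm:
  increments:
    - [[0.02,0.002,0],[0,0,0]]
    - [[0.02,0.002,0],[0,0,0]]
    - [[0.02,0.002,0],[0,0,0]]
    - [[0.02,0.002,0],[0,0,0]]
    - [[0,0,0],[0,0,0]]
    - [[0,0,0],[0,0,0]]
    - [[0,0,0],[0,0,0]]
    - [[0,0,0],[0,0,0]]
    - [[0,0,0],[0,0,0]]
    - [[0,0,0],[0,0,0]]

```text
clock: 34.45
tool_pos: [0.5799, 0.0247, 0.0205]
eef_rot: [0.999, 0.045, -0.001, 0.0]
contact_force: [-4.2, 0.4, -1.5]
opening: 0.005
finger_force: 2.5
```

Call:
step_arm:
  increments:
    - [[0.02,0.002,0],[0,0,0]]
    - [[0.02,0.002,0],[0,0,0]]
    - [[0.02,0.002,0],[0,0,0]]
    - [[0.02,0.002,0],[0,0,0]]
    - [[0,0,0],[0,0,0]]
    - [[0,0,0],[0,0,0]]
    - [[0,0,0],[0,0,0]]
    - [[0,0,0],[0,0,0]]
    - [[0,0,0],[0,0,0]]
    - [[0,0,0],[0,0,0]]

```text
clock: 35.45
tool_pos: [0.5806, 0.0248, 0.0205]
eef_rot: [0.999, 0.045, -0.001, 0.0]
contact_force: [-5.7, -0.3, 0.1]
opening: 0.007
finger_force: 2.7
```

Call:
step_arm:
  increments:
    - [[0.02,0.002,0],[0,0,0]]
    - [[0.02,0.002,0],[0,0,0]]
    - [[0.02,0.002,0],[0,0,0]]
    - [[0,0,0],[0,0,0]]
    - [[0,0,0],[0,0,0]]
    - [[0,0,0],[0,0,0]]
    - [[0,0,0],[0,0,0]]
    - [[0,0,0],[0,0,0]]
    - [[0,0,0],[0,0,0]]
    - [[0,0,0],[0,0,0]]

```text
clock: 36.45
tool_pos: [0.5807, 0.0248, 0.0205]
eef_rot: [0.999, 0.045, -0.002, 0.0]
contact_force: [-5.3, -0.7, 1.0]
opening: 0.007
finger_force: 3.1
```

Call:
step_arm:
  increments:
    - [[0.02,0.002,0],[0,0,0]]
    - [[0.02,0.002,0],[0,0,0]]
    - [[0,0,0],[0,0,0]]
    - [[0,0,0],[0,0,0]]
    - [[0,0,0],[0,0,0]]
    - [[0,0,0],[0,0,0]]
    - [[0,0,0],[0,0,0]]
    - [[0,0,0],[0,0,0]]
    - [[0,0,0],[0,0,0]]
    - [[0,0,0],[0,0,0]]

```text
clock: 37.45
tool_pos: [0.5807, 0.0248, 0.0205]
eef_rot: [0.999, 0.045, -0.002, 0.0]
contact_force: [-7.7, 0.3, 1.2]
opening: 0.004
finger_force: 3.5
```

Call:
step_arm:
  increments:
    - [[0.02,0.002,0],[0,0,0]]
    - [[0.02,0.002,0],[0,0,0]]
    - [[0.02,0.002,0],[0,0,0]]
    - [[0,0,0],[0,0,0]]
    - [[0,0,0],[0,0,0]]
    - [[0,0,0],[0,0,0]]
    - [[0,0,0],[0,0,0]]
    - [[0,0,0],[0,0,0]]
    - [[0,0,0],[0,0,0]]
    - [[0,0,0],[0,0,0]]

```text
clock: 38.45
tool_pos: [0.581, 0.0248, 0.0205]
eef_rot: [0.999, 0.045, -0.002, 0.0]
contact_force: [-8.4, -0.4, 2.2]
opening: 0.007
finger_force: 3.9
```

Call:
step_arm:
  increments:
    - [[0.02,0.002,0],[0,0,0]]
    - [[0.02,0.002,0],[0,0,0]]
    - [[0.02,0.002,0],[0,0,0]]
    - [[0.02,0.002,0],[0,0,0]]
    - [[0,0,0],[0,0,0]]
    - [[0,0,0],[0,0,0]]
    - [[0,0,0],[0,0,0]]
    - [[0,0,0],[0,0,0]]
    - [[0,0,0],[0,0,0]]
    - [[0,0,0],[0,0,0]]

```text
clock: 39.45
tool_pos: [0.5813, 0.0249, 0.0205]
eef_rot: [0.999, 0.045, -0.003, 0.0]
contact_force: [-8.6, -1.0, 3.3]
opening: -0.002
finger_force: 4.4
```

Call:
step_arm:
  increments:
    - [[0.02,0.002,0],[0,0,0]]
    - [[0.02,0.002,0],[0,0,0]]
    - [[0.02,0.002,0],[0,0,0]]
    - [[0.02,0.002,0],[0,0,0]]
    - [[0.02,0.002,0],[0,0,0]]
    - [[0,0,0],[0,0,0]]
    - [[0,0,0],[0,0,0]]
    - [[0,0,0],[0,0,0]]
    - [[0,0,0],[0,0,0]]
    - [[0,0,0],[0,0,0]]

```text
clock: 40.45
tool_pos: [0.5816, 0.0249, 0.0205]
eef_rot: [0.999, 0.045, -0.003, 0.0]
contact_force: [-10.0, 1.1, 4.5]
opening: 0.008
finger_force: 5.0
```

Call:
step_arm:
  increments:
    - [[0.02,0.002,0],[0,0,0]]
    - [[0.02,0.002,0],[0,0,0]]
    - [[0.02,0.002,0],[0,0,0]]
    - [[0.02,0.002,0],[0,0,0]]
    - [[0.02,0.002,0],[0,0,0]]
    - [[0.02,0.002,0],[0,0,0]]
    - [[0,0,0],[0,0,0]]
    - [[0,0,0],[0,0,0]]
    - [[0,0,0],[0,0,0]]
    - [[0,0,0],[0,0,0]]

```text
clock: 41.45
tool_pos: [0.582, 0.0249, 0.0205]
eef_rot: [0.999, 0.045, -0.004, -0.0]
contact_force: [-10.7, -0.0, 5.4]
opening: 0.006
finger_force: 5.8
```

Call:
step_arm:
  increments:
    - [[0.02,0.002,0],[0,0,0]]
    - [[0.02,0.002,0],[0,0,0]]
    - [[0.02,0.002,0],[0,0,0]]
    - [[0.02,0.002,0],[0,0,0]]
    - [[0.02,0.002,0],[0,0,0]]
    - [[0,0,0],[0,0,0]]
    - [[0,0,0],[0,0,0]]
    - [[0,0,0],[0,0,0]]
    - [[0,0,0],[0,0,0]]
    - [[0,0,0],[0,0,0]]

```text
clock: 42.45
tool_pos: [0.582, 0.025, 0.0205]
eef_rot: [0.999, 0.045, -0.005, -0.0]
contact_force: [-14.5, -0.5, 7.6]
opening: 0.003
finger_force: 6.8
```

The push reached about 14 N and went solid. Easing off now.

Call:
step_arm:
  increments:
    - [[-0.2,-0.018,0],[0,0,0]]
    - [[-0.2,-0.018,0],[0,0,0]]
    - [[-0.2,-0.018,0],[0,0,0]]
    - [[-0.2,-0.018,0],[0,0,0]]
    - [[-0.3,-0.028,0],[0,0,0]]
    - [[-0.5,-0.046,0],[0,0,0]]
    - [[-1,-0.09,0],[0,0,0]]
    - [[-1.5,-0.14,0],[0,0,0]]
    - [[-2,-0.18,0],[0,0,0]]
    - [[-2,-0.18,0],[0,0,0]]

```text
clock: 43.45
tool_pos: [0.5071, 0.0176, 0.0212]
eef_rot: [0.999, 0.045, 0.001, 0.001]
contact_force: [-0.8, -0.1, -0.9]
opening: 0.005
finger_force: 0.0
```

```bash
python3 - <<'E'
from h import *
exec(open('st.py').read())
p,d=snap('scene','scene6')
for f in('scene5','scene6'):
    z=np.load(f'pics/{f}.npz');d=z['d'];W=cloud('scene',d);L=W[...,:2]@M*1000
    m=(abs(L[...,1]+26)<112)&(L[...,0]>530)&(L[...,0]<604)&(W[...,2]>.046)&(W[...,2]<.0525)
    print(f,m.sum(),np.percentile(L[m][:,0],[2,10,50,90,98]).round(1))
o=cv2.resize(p[150:350,160:427],(800,600),interpolation=2)[:,:,::-1].astype(float)*1.3
cv2.imwrite('pics/c5.png',np.clip(o,0,255).astype(np.uint8))
E
```

```text
43.45 [0.5071 0.0176 0.0212] local [506.59 -29.34] Floc [-0.78 -0.04] turn needed deg [0.14 0.17 0.14] q [-0.268  0.945  0.237  2.065 -0.93   0.236 -0.693]
scene5 163 [589.9 591.4 595.8 598.8 599.3]
scene6 273 [585.8 588.  592.8 597.7 598.7]
```

View pics/c5.png

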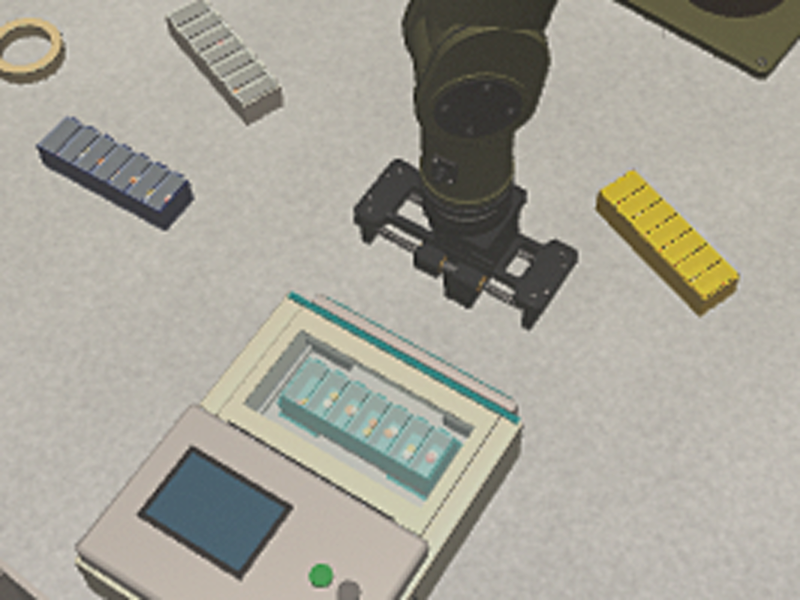

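The crop shows the box under the clear window at (370,410), and the tray panel still in against the housing at (420,350), clear of the gripper. I'll retreat upward and check again after a second.

Call:
step_arm:
  increments:
    - [[0,0,1],[0,0,0]]
    - [[0,0,2],[0,0,0]]
    - [[0,0,2],[0,0,0]]
    - [[0,0,2],[0,0,0]]
    - [[0,0,2],[0,0,0]]
    - [[0,0,2],[0,0,0]]
    - [[0,0,1],[0,0,0]]
    - [[0,0,0],[0,0,0]]
    - [[0,0,0],[0,0,0]]
    - [[0,0,0],[0,0,0]]

```text
clock: 44.5
tool_pos: [0.5052, 0.0183, 0.1399]
eef_rot: [0.999, 0.045, -0.002, 0.0]
contact_force: [-1.0, 0.3, -0.8]
opening: 0.005
finger_force: 0.0
```

```bash
python3 - <<'E'
from h import *
exec(open('st.py').read())
p,d=snap('scene','scene7')
for f in('scene6','scene7'):
    z=np.load(f'pics/{f}.npz');d=z['d'];W=cloud('scene',d);L=W[...,:2]@M*1000
    m=(abs(L[...,1]+26)<112)&(L[...,0]>530)&(L[...,0]<604)&(W[...,2]>.046)&(W[...,2]<.0525)
    print(f,m.sum(),np.percentile(L[m][:,0],[2,10,50,90,98]).round(1))
print(np.abs(np.load('pics/scene6.npz')['p'][225:300,230:340].astype(int)-p[225:300,230:340]).mean())
E
```

```text
44.5 [0.5052 0.0183 0.1399] local [504.69 -28.49] Floc [-1.    0.42] turn needed deg [ 0.04 -0.18  0.12] q [-0.441  0.769  0.535  2.033 -0.751  0.545 -0.845]
scene6 273 [585.8 588.  592.8 597.7 598.7]
scene7 285 [586.1 587.6 593.1 597.4 598.5]
12.177979797979798
```

The panel has not moved over the last second (outer face at about 586 mm both times), so the tray has stayed latched.

```bash
python3 -c "
from plant import r
print(r.finish_job())"
```

```text
the job is handed in; nothing more can be done
None
```

The teal pill box lies flat in the nest, and the tray is pushed in and latched (final push about 14 N). It stayed put for a second after I took the hand away, nothing else on the bench was moved, and the job was handed in at about 44.5 s.

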